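# Reset the shot size of a chocolate dosing unit and lock it again

## Robot

A 6-joint arm with a two-finger parallel gripper is mounted at the origin on the work surface. World frame = base frame: x ahead of the robot, y to its left, z up, the work surface at z = 0. Lengths are in m, angles in rad, forces in N, time in s.
With the tool pointing down it reaches from about 0.275 to 0.725 m from the base axis. Payload 5.6 kg.
Tool frame: the origin (TCP) lies at the very end of the fingers, on their centre line; the grasp point (between the pads) lies 19 mm behind it; z points along the fingers, y is the line along which they close (so a half turn about z gives the same grasp; the last joint's range is limited). The gripper opens to 85 mm and grips with 20 to 120 N. Pads are 22 mm wide; open, the fingers measure 114 mm over their backs; the gripper's body (76 mm by 85 mm) begins 54 mm behind the grasp point. The pads swing forward as they close: fully open they stand 13 mm farther back than shut.
Start: joints at [-1.044, 0.255, 0.108, 0, -1.424, -0.285], TCP at [0.132, -0.534, 0.231] pointing down, gripper open.
Joint ranges: [-2.95, 2.95], [-1.21, 1.97], [-1.09, 1.5], [-2.87, 1.71], [-2.94, -0.07], [-3.05, 3.05]. Speed limits (rad/s): [2.57, 2.57, 3.14, 3.14, 3.14, 3.14].

## Interface

Orientations are given as [roll, pitch, yaw] about the fixed x, y, z axes, in that order (R = Rz(yaw) Ry(pitch) Rx(roll)).
In Python, from rig import bot gives the robot as it stands.
- The arm moves only by the shell command python3 -m pendant 'ROWS' [FORCE]. ROWS is JSON, one flat list of numbers, 7 for each row, row after row: the turn, a rotation vector about the tool's x, y, z in degrees, then the shift along the tool's x, y, z in mm, then the finger opening in mm, from 0 to 85.4. A call has 1 to 12 rows; each row is the pose to reach, as a shift and turn from the pose commanded when the call began, along the tool's axes at that moment; what a row does not reach only later rows make up. A row lasts 1/8 s, in which the tool goes at most 62.5 mm and 10.7 degrees, less where a joint would pass 70% of its speed; a pose out of reach is approached as far as the arm can. A call with a gripper value outside its range is refused whole. The fingers move at their own pace and stop on an object; FORCE is the grip in N (left out, the last holds). Time passes only in rows, so rows that repeat a pose let the fingers close. It gives the time, the measured TCP pose, the force, the opening and the grip force at its end, in the units of the state.
- bot.sense(): the state, without advancing time (a new reading comes with each control period).
- bot.capture(name): name is "scene" or "top"; returns a dict with "img" (420x560x3 uint8, red, green, blue), "K" (3x3 intrinsics, pixels), "dist" ([k1, k2, p1, p2, k3] as OpenCV has them; the pictures are not rectified), "view" (4x4, takes a point from world to camera coordinates). Camera axes: x right, y down, z forward; pixel columns grow to the right and rows downward; lengths in m; the calibration is good to about 2 mm. A picture is of the moment at which its call begins. There is no depth.
- bot.sign_off(): hands the job in; it is judged then, once.
Trained networks look in the newest picture that a camera, given by its name, has taken for a name from the list of things; names that differ only in an ending like _2 or _b are one class to them, and where a whole thing is asked for, a point or a joint stands for the part that bears it (a point fixed in the world has none). Each returns a list of dicts, best first, with "p" (0 to 1); they miss things now and then, are a little off and sometimes report something else, mostly with a low value. They report only what shows in the picture. A call takes as long as a camera call.
- bot.outline_of(camera, thing): "mask" (420x560 bool, what is visible of it) and "pixel" ([column, row] in pixels, amid what is visible of it).
The state is a dict: "time_s": time; "joint_positions": joint angles; "dq": joint speeds; "effort": joint torques, N m; "tool_pos": TCP position; "orientation": TCP orientation; "force": force on the tool from outside, world axes, zero at the start; "wrist_torque": the same for the moment, N m; "opening": finger opening in m; "grip_force": force on a finger pad.
Only numpy, scipy, OpenCV 4.12 (cv2) and the standard library are available. Lean on these libraries where they do the work, as an engineer would, in place of code of your own. Each camera call takes 0.05 s, during which the arm holds its last target. There are 200 camera calls.

## Task

Reset the shot size on the chocolate dosing unit: loosen the lock ring by swinging its lever counter-clockwise (seen from above) to its loose stop, turn the dial above it until its pointer points at the middle of the tall slim index pin (not the short wide one) and let go of the dial. Then swing the lever back clockwise until the ring is fully tight, with the pointer still on the tall pin. Leave the chocolate pots, the tub and the scraper where they are.

Things in the scene. Friction and masses are not known exactly. Their poses are not given: they have to be found in the camera images.
- doser: the dosing unit, a fixed low aluminium housing on the table. Origin: on the table under the upright axis that the dial and the lock ring share; z up. The housing reaches 110 mm either way in its x, from -110 to +270 mm in its y, and is 70 mm high. A steel hopper (radius 66 mm, its lid knob 192 mm above the table) stands on it at (-10, 205) mm. Its place and yaw change from run to run
- lock (a joint): the dark steel lock ring (radius 48 mm, 76 to 98 mm above the table) with a radial lever: 0 = fully tight (stop), 1.2 rad = loose stop; grows counter-clockwise seen from above. It stays where it is left; swinging it takes 4 to 8 N at the post. Below 0.4 rad it clamps the dial, above 0.45 rad the dial is free
- lock_post (a point): the upright round post at the end of the lock ring's lever: diameter 16 mm, 118 mm from the dial's axis, standing free from 93 to 148 mm above the table on the lever's flat arm; this point is on its centre line, 128 mm above the table. Tight, it lies towards the housing's -x side (at -170 deg from the housing's +x); loose, towards its -y side (at -101 deg). The frame turns with the ring
- dial (a joint): angle of the shot dial, rad, grows counter-clockwise seen from above; 0 = pointer along the housing's +x; stops at -1.7 and 1.7. Stays where it is left (0.12 N m of friction) when the lock ring is loose; when it is tight the dial is clamped (over 1 N m)
- dial_bar (a point): the middle of the dial's bar grip, on the axis, 136 mm above the table. The black bar is 76 mm long (along this frame's x, the way the pointer points), 18 mm wide (y), 113 to 155 mm above the table; it stands on a disc of radius 44 mm
- pointer_tip (a point): the tip of the dial's black pointer, 66 mm from the axis and 111 mm above the table; its frame turns with the dial: x runs outwards along the pointer, y sideways
- tall_pin: the tall slim dark steel index pin standing upright on the housing's top, fixed: diameter 18 mm, 42 mm tall; origin at the centre of its foot, 70 mm above the table, 80 to 117 mm from the dial's axis. It and the short pin stand on either side of the housing's +x direction and may be swapped
- short_pin: the short wide dark steel index pin on the housing's top, fixed: diameter 36 mm, 14 mm tall; origin at the centre of its foot; not the one wanted
- choc_pot_a: a chocolate pot with knob, 94 mm wide, 105 mm tall, loose; origin under its centre; leave alone
- choc_pot_b: another such chocolate pot; leave alone
- tub: an open white tub, 130 x 170 x 60 mm, loose; origin under its centre; leave alone
- scraper: a spatula 200 mm long lying on the table, loose; leave alone

How it is judged:
By the outcome, as a careful person would: the job done as asked, in the order asked, and still so for the second after the job is handed in, with the robot touching nothing.
It also fails if it takes over 59 s, if anything falls off the work surface, if the arm or the gripper's body presses on something with over 40 N, if the wrist force passes 120 N, or if a joint passes its speed limit or range.

## Working session

There is one attempt and no reset: what is moved stays moved. The work goes in short steps, Python scripts to look and compute and a shell command to move; the robot and the scene stay as the last step left them, time stands still between calls to the robot, and variables do not carry over. Pictures are saved under pics/ and viewed, at most 10 in all, crops included, and the job is handed in when it is done.

```bash
ls; mkdir -p pics
python3 - <<'E'
from rig import bot
import cv2,numpy as np
ims=[]
for c in("scene","top"):
    d=bot.capture(c); cv2.imwrite(f"pics/{c}0.png",d["img"][:,:,::-1])
    print(c,d["K"],d["dist"],d["view"])
    for t in("doser","lock","lock_post","dial","dial_bar","pointer_tip","tall_pin","short_pin","choc_pot_a","tub","scraper"):
        print(t,[(round(o["p"],2),np.round(o["pixel"],1).tolist(),int(o["mask"].sum())) for o in bot.outline_of(c,t)])
print(bot.sense())
E
```

```text
pics
scene [[399.26545001   0.         276.91510293]
 [  0.         399.26545001 210.0470751 ]
 [  0.           0.           1.        ]] [-0.09404213  0.          0.          0.          0.        ] [[ 0.21242463  0.97716081  0.00570269 -0.16166221]
 [ 0.70732093 -0.14973243 -0.69085259 -0.27348479]
 [-0.6742202   0.15078774 -0.72297315  1.67563248]
 [ 0.          0.          0.          1.        ]]
doser []
lock [(0.61, [261.1, 249.5], 348)]
lock_post [(0.77, [262.9, 250.4], 352), (0.35, [129.4, 281.5], 949)]
dial [(0.78, [275.8, 237.8], 607)]
dial_bar [(0.84, [275.0, 235.9], 632)]
pointer_tip [(0.8, [275.1, 240.1], 642)]
tall_pin [(0.53, [305.5, 258.6], 71), (0.26, [273.3, 237.7], 602)]
short_pin [(0.5, [246.4, 267.1], 140)]
choc_pot_a [(0.76, [129.8, 283.0], 961), (0.74, [123.1, 245.7], 875)]
tub [(0.75, [416.5, 210.4], 1974), (0.23, [126.7, 243.9], 886)]
scraper [(0.57, [129.9, 216.7], 433), (0.16, [309.6, 251.7], 8809)]
top [[468.58411172   0.         289.05689234]
 [  0.         468.58411172 208.01379732]
 [  0.           0.           1.        ]] [0.03820477 0.         0.   
[... 756 characters left out ...]
97.7], 258)]
{'time_s': 1.2, 'joint_positions': array([-1.04439315e+00,  2.55059627e-01,  1.08180344e-01, -1.48365840e-05,
       -1.42388907e+00, -2.84580868e-01]), 'dq': array([ 0.00172245,  0.0001151 ,  0.0008177 , -0.00037948,  0.00039991,
        0.00089657]), 'effort': array([-1.78264977e-04, -3.86412442e+01,  2.38083136e+01,  5.36782622e+00,
       -4.92863655e-04, -4.34039646e-05]), 'tool_pos': array([ 0.13172251, -0.53397753,  0.2312944 ]), 'orientation': array([-3.14156993e+00,  2.19390888e-05, -2.89977251e+00]), 'force': array([ 0.17118357, -0.30449327,  0.13485299]), 'wrist_torque': array([-0.04246173, -0.0085571 , -0.01654182]), 'grip_force': 0.0, 'opening': 0.08530190523963267}
```

Run:
```python
import cv2,numpy as np
a=cv2.imread("pics/scene0.png")[170:320,180:380]; b=cv2.imread("pics/top0.png")[100:250,210:410]
cv2.imwrite("pics/c1.png",cv2.resize(a,(800,600),interpolation=cv2.INTER_CUBIC))
cv2.imwrite("pics/c2.png",cv2.resize(b,(800,600),interpolation=cv2.INTER_CUBIC))
```

```text
(no output)
```

View pics/c1.png

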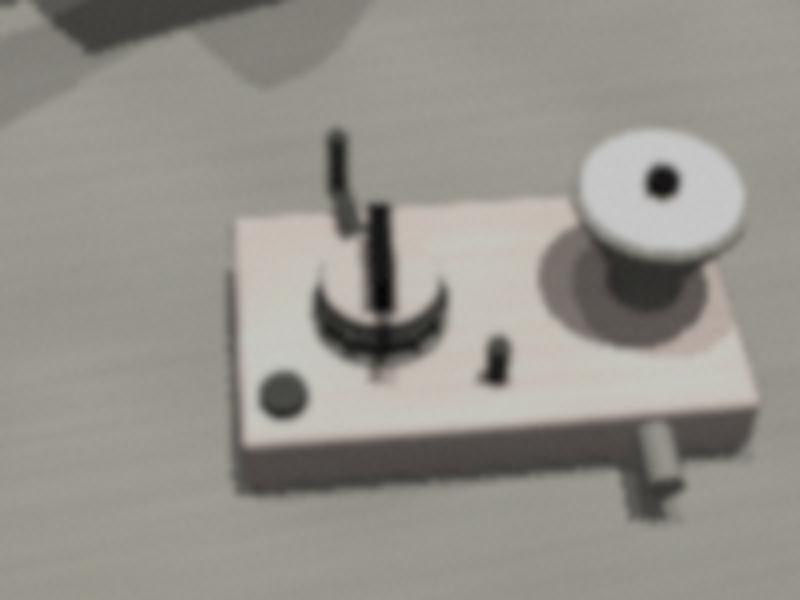

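View pics/c2.png

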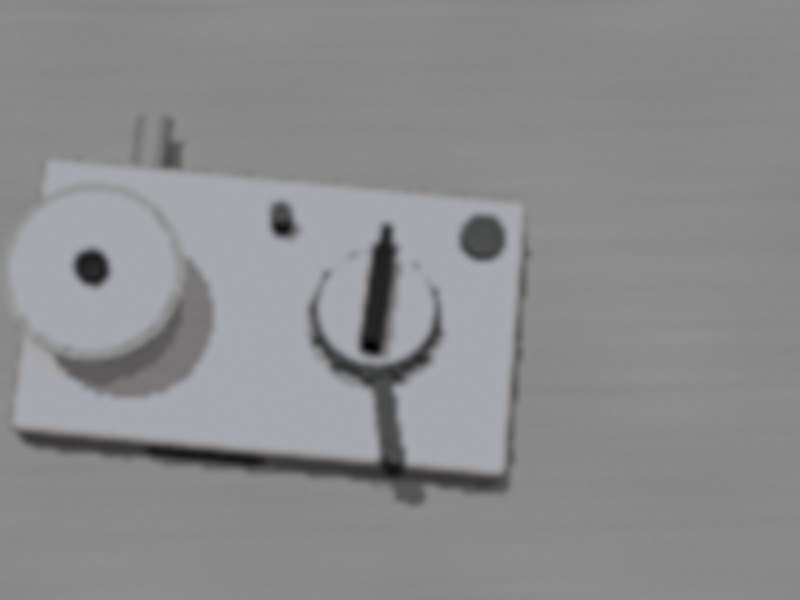

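View pics/scene0.png

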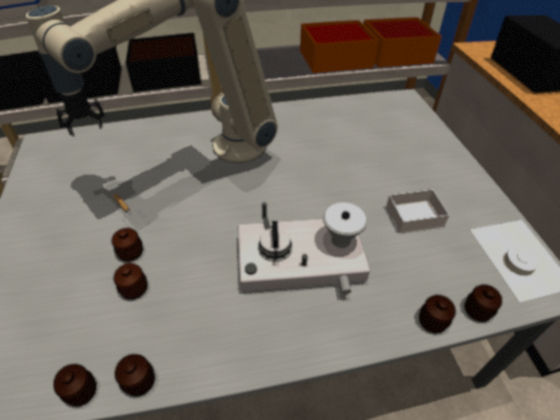

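```bash
cat > h.py <<'E'
import numpy as np,cv2
from rig import bot
from scipy.optimize import least_squares
def cam(n):
    d=bot.capture(n); return d
def proj(d,P):
    V=d["view"]; return cv2.projectPoints(np.float64(P).reshape(-1,1,3),cv2.Rodrigues(V[:3,:3])[0],V[:3,3],d["K"],d["dist"])[0].reshape(-1,2)
def atz(d,uv,z):
    n=cv2.undistortPoints(np.float64(uv).reshape(-1,1,2),d["K"],d["dist"]).reshape(-1,2)
    V=d["view"];R=V[:3,:3];C=-R.T@V[:3,3]
    r=np.c_[n,np.ones(len(n))]@R
    return C+r*((z-C[2])/r[:,2])[:,None]
def W(p,P):
    c,s=np.cos(p[2]),np.sin(p[2]);P=np.float64(P).reshape(-1,3)
    return np.c_[p[0]+c*P[:,0]-s*P[:,1],p[1]+s*P[:,0]+c*P[:,1],P[:,2]]
E
python3 - <<'E'
from h import *
S=cam("scene");T=cam("top")
cs=lambda L:np.float64(L)/4+[180,170]-0.4
ct=lambda L:np.float64(L)/4+[210,100]-0.4
Pt=np.array([[110,270,70],[110,-110,70],[-110,-110,70],[-110,270,70],[-10,205,190]])/1e3
ut=ct([[47,162],[523,205],[505,474],[15,430],[92,266]])
Ps=np.array([[-110,-110,70],[110,-110,70],[110,270,70],[-10,205,190]])/1e3
us=cs([[236,218],[243,445],[757,403],[662,180]])
f=lambda p:np.r_[(proj(T,W(p,Pt))-ut).ravel(),(proj(S,W(p,Ps))-us).ravel()]
r=least_squares(f,[.5,0,0],x_scale=[.1,.1,.1]);p=r.x
print("pose",p,np.degrees(p[2]),np.round(r.fun,1))
def loc(X):
    c,s=np.cos(p[2]),np.sin(p[2]);d=X[:,:2]-p[:2]
    l=np.c_[c*d[:,0]+s*d[:,1],-s*d[:,0]+c*d[:,1]]*1e3
    return np.c_[l,np.hypot(*l.T),np.degrees(np.arctan2(l[:,1],l[:,0]))].round(1).tolist()
print("tall top T,S",loc(atz(T,ct([[281,208]]),.112)),loc(atz(S,cs([[498,343]]),.112)))
print("tall foot",loc(atz(T,ct([[285,229]]),.07)),loc(atz(S,cs([[497,380]]),.07)))
print("short top",loc(atz(T,ct([[482,237]]),.084)),loc(atz(S,cs([[284,390]]),.084)))
print("ptr tip",loc(atz(T,ct([[387,227]]),.111)),loc(atz(S,cs([[380,362]]),.111)))
print("bar ends T",loc(atz(T,ct([[386,250],[372,350]]),.155)))
print("bar ends S",loc(atz(S,cs([[379,206],[380,310]]),.134)))
print("post top T,S",loc(atz(T,ct([[390,468]]),.148)),loc(atz(S,cs([[338,132]]),.148)))
print(proj(T,W(p,[[-.116,-.02,.148],[-.116,-.02,.093]]))-[210,100])
E
```

```text
pose [ 0.62048149  0.02141294 -0.11343197] -6.499173237143247 [-0.9 -1.4  0.9 -1.2  0.2  0.5 -1.7 -0.1 -0.4  0.  -2.  -0.9 -1.2  0.
  1.2 -0.4 -0.3 -1.2]
tall top T,S [[71.6, 78.4, 106.2, 47.6]] [[69.4, 79.3, 105.4, 48.8]]
tall foot [[68.8, 75.7, 102.3, 47.7]] [[71.5, 80.6, 107.8, 48.4]]
short top [[72.2, -76.7, 105.4, -46.7]] [[75.5, -75.0, 106.4, -44.8]]
ptr tip [[64.6, -2.8, 64.6, -2.5]] [[77.2, -6.0, 77.4, -4.5]]
bar ends T [[32.7, -3.1, 32.8, -5.5], [-43.2, 0.4, 43.2, 179.4]]
bar ends S [[-50.1, 5.5, 50.4, 173.7], [48.8, -3.3, 48.9, -3.9]]
post top T,S [[-127.1, -20.1, 128.7, -171.0]] [[-117.1, -19.8, 118.8, -170.4]]
[[ 97.3851627  112.81766573]
 [ 96.62339003 116.34956954]]
```

```bash
cat >> h.py <<'E'
A=np.array([.6185,.0215]);H=-6.5   # axis, housing yaw deg
def rel(*tg):  # targets (x,y,z m, yaw deg) -> turn z deg, shift mm in present tool axes
    s=bot.sense();y=s["orientation"][2];c,n=np.cos(y),np.sin(y)
    for t in tg:
        d=(np.array(t[:3])-s["tool_pos"])*1e3
        dy=(t[3]-np.degrees(y)+180)%360-180
        print("turn z %.1f shift %.1f %.1f %.1f"%(-dy,c*d[0]+n*d[1],n*d[0]-c*d[1],-d[2]))
def post(a,z): # a: housing-frame angle deg
    w=np.radians(a+H);return (*(A+.118*np.array([np.cos(w),np.sin(w)])),z,a+H)
E
python3 -c "
from h import *
rel(post(-170,.231),post(-170,.108))"
```

```text
turn z 10.4 shift -489.5 444.0 0.3
turn z 10.4 shift -489.5 444.0 123.3
```

```bash
python3 -m pendant '[0,0,5,-41,37,0,85, 0,0,10.4,-82,74,0,85, 0,0,10.4,-123,111,0,85, 0,0,10.4,-163,148,0,85, 0,0,10.4,-204,185,0,85, 0,0,10.4,-245,222,0,85, 0,0,10.4,-286,259,0,85, 0,0,10.4,-326,296,0,85, 0,0,10.4,-367,333,0,85, 0,0,10.4,-408,370,0,85, 0,0,10.4,-449,407,0,85, 0,0,10.4,-489.5,444,0,85]' 40; python3 -c "
from h import *
rel(post(-170,.231),post(-170,.108))"
```

```text
time_s: 2.8
tool_pos: [0.5015, 0.016, 0.2316]
orientation: [-3.142, 0.001, -3.081]
force: [0.8, -1.3, -0.4]
opening: 0.0851
grip_force: 0.0
turn z -0.0 shift 0.9 -1.7 0.6
turn z -0.0 shift 0.9 -1.7 123.6
```

```bash
python3 -m pendant '[0,0,0,0,0,50,85, 0,0,0,0,0,90,85, 0,0,0,0,0,115,85, 0,0,0,0,0,123,85, 0,0,0,0,0,123,60, 0,0,0,0,0,123,30, 0,0,0,0,0,123,10, 0,0,0,0,0,123,10, 0,0,0,0,0,123,10, 0,0,0,0,0,123,10]' 40
python3 - <<'E'
from h import *
for c in("scene","top"):
    d=cam(c); b=d["img"][170:320,180:380] if c=="scene" else d["img"][100:250,210:410]
    cv2.imwrite(f"pics/{c}1.png",cv2.resize(b,(800,600),interpolation=cv2.INTER_CUBIC)[:,:,::-1])
E
```

```text
time_s: 4.05
tool_pos: [0.501, 0.0134, 0.1093]
orientation: [-3.14, 0.001, -3.081]
force: [-1.6, -4.2, 6.5]
opening: 0.0149
grip_force: 39.0
```

View pics/scene1.png

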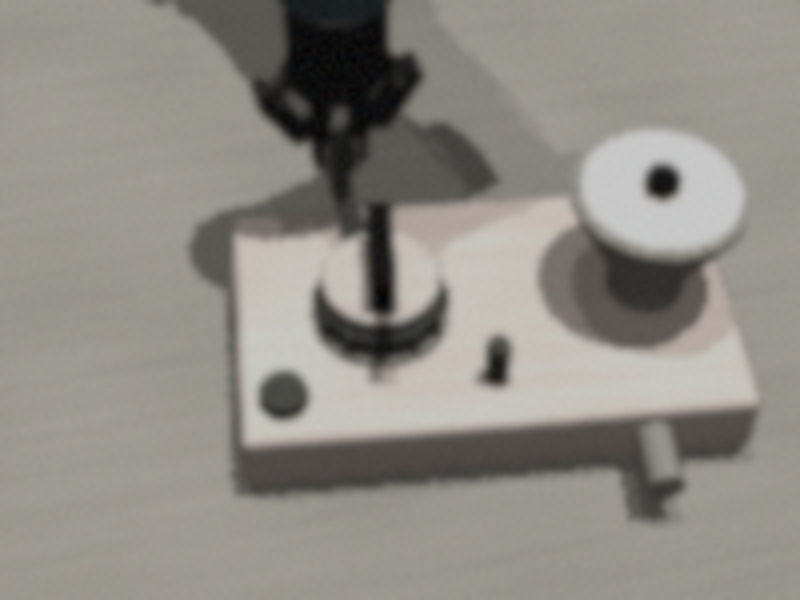

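```bash
cat >> h.py <<'E'
def arc(degs,z=None):
    s=bot.sense();p=s["tool_pos"];y=np.degrees(s["orientation"][2])
    for a in degs:
        w=np.radians(a);R=np.array([[np.cos(w),-np.sin(w)],[np.sin(w),np.cos(w)]])
        print(a,end=" ");rel((*(A+R@(p[:2]-A)),p[2] if z is None else z,y+a))
E
python3 -c "
from h import *
arc([5,14,23,32,41,50,58,64,68,70])"
```

```text
5 turn z -5.0 shift -0.5 -10.3 -0.0
14 turn z -14.0 shift -3.7 -28.5 -0.0
23 turn z -23.0 shift -9.7 -45.9 -0.0
32 turn z -32.0 shift -18.4 -62.2 -0.0
41 turn z -41.0 shift -29.5 -77.0 -0.0
50 turn z -50.0 shift -42.8 -89.9 -0.0
58 turn z -58.0 shift -56.1 -99.4 -0.0
64 turn z -64.0 shift -67.0 -105.3 -0.0
68 turn z -68.0 shift -74.5 -108.6 -0.0
70 turn z -70.0 shift -78.3 -110.0 -0.0
```

```bash
python3 -m pendant '[0,0,-5,-0.5,-10.3,0,10, 0,0,-14,-3.7,-28.5,0,10, 0,0,-23,-9.7,-45.9,0,10, 0,0,-32,-18.4,-62.2,0,10, 0,0,-41,-29.5,-77,0,10, 0,0,-50,-42.8,-89.9,0,10]'; python3 -c "
from h import *
s=bot.sense();print(s['tool_pos'],np.degrees(np.arctan2(*(s['tool_pos'][:2]-A)[::-1]))-H, np.hypot(*(s['tool_pos'][:2]-A)))
arc([9,15,18.5,21])"
```

```text
time_s: 4.9
tool_pos: [0.5479, -0.0745, 0.1093]
orientation: [3.141, -0.002, -2.204]
force: [-5.2, -2.0, 8.4]
opening: 0.0147
grip_force: 39.4
[ 0.54791935 -0.0745196   0.10934267] -119.81830585247725 0.11916959167165038
9 turn z -9.0 shift -1.5 -18.6 -0.0
15 turn z -15.0 shift -4.1 -30.8 -0.0
18.5 turn z -18.5 shift -6.2 -37.8 -0.0
21 turn z -21.0 shift -7.9 -42.7 -0.0
```

```bash
python3 -m pendant '[0,0,-9,-1.5,-18.5,0,10, 0,0,-15,-4,-30.8,0,10, 0,0,-19,-6.4,-38.5,0,10, 0,0,-20,-7,-41,0,10, 0,0,-20,-7,-41,0,10]'; python3 -c "
from h import *
s=bot.sense();print(s['tool_pos'],np.degrees(np.arctan2(*(s['tool_pos'][:2]-A)[::-1]))-H, np.hypot(*(s['tool_pos'][:2]-A)))"
```

```text
time_s: 5.52
tool_pos: [0.5844, -0.0934, 0.1093]
orientation: [3.14, -0.003, -1.86]
force: [-7.6, -6.0, 8.0]
opening: 0.0147
grip_force: 39.7
[ 0.58439558 -0.09341493  0.10928063] -100.02982141566308 0.11986890125022973
```

```bash
python3 -m pendant '[0,0,-1,0,-3,0,10, 0,0,-2,0,-6,0,10, 0,0,-2,0,-6,0,10]'; python3 -c "
from h import *
s=bot.sense();print(s['tool_pos'],np.degrees(np.arctan2(*(s['tool_pos'][:2]-A)[::-1]))-H, np.hypot(*(s['tool_pos'][:2]-A)))"
```

```text
time_s: 5.9
tool_pos: [0.5845, -0.0933, 0.1091]
orientation: [3.128, -0.003, -1.825]
force: [-26.1, 3.8, 22.5]
opening: 0.015
grip_force: 42.8
[ 0.58450172 -0.09327078  0.10909028] -100.00074855499653 0.11970052350785397
```

```bash
python3 -m pendant '[0,0,2,0,6,0,10, 0,0,2,0,6,0,40, 0,0,2,0,6,0,85, 0,0,2,0,6,0,85, 0,0,2,0,6,0,85, 0,0,2,0,6,-50,85, 0,0,2,0,6,-100,85, 0,0,2,0,6,-100,85]'; sed -i 's/^A=.*/A=np.array([.619,.0205]);H=-6.2/' h.py; python3 -c "
from h import *
rel((*A,.209,-190.3),(*A,.118,-190.3))"
```

```text
time_s: 6.9
tool_pos: [0.5884, -0.0921, 0.2133]
orientation: [-3.132, 0.002, -1.859]
force: [-0.6, -0.1, -0.2]
opening: 0.0849
grip_force: 0.0
turn z 83.8 shift -116.7 2.7 4.3
turn z 83.8 shift -116.7 2.7 95.3
```

```bash
python3 -m pendant '[0,0,10,-20,1,0,85, 0,0,20,-60,2,0,85, 0,0,30,-90,2.7,0,85, 0,0,40,-116.7,2.7,0,85, 0,0,50,-116.7,2.7,0,85, 0,0,60,-116.7,2.7,0,85, 0,0,70,-116.7,2.7,0,85, 0,0,80,-116.7,2.7,0,85, 0,0,83.8,-116.7,2.7,0,85, 0,0,83.8,-116.7,2.7,0,85]'; python3 -c "
from h import *
rel((*A,.118,-190.3))"
```

```text
time_s: 8.15
tool_pos: [0.6163, 0.0209, 0.2075]
orientation: [-3.141, -0.001, 2.962]
force: [0.5, 0.2, -1.3]
opening: 0.0851
grip_force: 0.0
turn z -0.0 shift -2.7 0.1 89.5
```

```bash
python3 -m pendant '[0,0,0,-2.5,0,50,85, 0,0,0,-2.5,0,80,85, 0,0,0,-2.5,0,89.5,85, 0,0,0,-2.5,0,89.5,85, 0,0,0,-2.5,0,89.5,50, 0,0,0,-2.5,0,89.5,10, 0,0,0,-2.5,0,89.5,10, 0,0,0,-2.5,0,89.5,10, 0,0,0,-2.5,0,89.5,10, 0,0,0,-2.5,0,89.5,10]'
```

```text
time_s: 9.4
tool_pos: [0.6194, 0.0214, 0.1194]
orientation: [3.14, 0.001, 2.961]
force: [-1.7, 5.5, 2.8]
opening: 0.0176
grip_force: 39.4
```

```bash
python3 -m pendant '[0,0,-8,0,0,0,10, 0,0,-17,0,0,0,10, 0,0,-26,0,0,0,10, 0,0,-35,0,0,0,10, 0,0,-43,0,0,0,10, 0,0,-49,0,0,0,10, 0,0,-52,0,0,0,10, 0,0,-52,0,0,0,10, 0,0,-52,0,0,0,10]'; python3 -m pendant '[0,0,0,0,0,0,40, 0,0,0,0,0,0,85, 0,0,0,0,0,0,85, 0,0,0,0,0,0,85, 0,0,0,0,0,-50,85, 0,0,0,0,0,-95,85, 0,0,0,-60,0,-110,85, 0,0,0,-120,0,-110,85, 0,0,0,-180,0,-110,85, 0,0,0,-240,0,-110,85, 0,0,0,-240,0,-110,85]'
```

```text
time_s: 10.52
tool_pos: [0.6199, 0.0199, 0.1194]
orientation: [-3.14, 0.001, -2.416]
force: [3.9, -0.9, 2.1]
opening: 0.0173
grip_force: 39.3
time_s: 11.9
tool_pos: [0.7989, 0.1812, 0.227]
orientation: [3.141, -0.001, -2.414]
force: [1.9, -0.5, 0.6]
opening: 0.0851
grip_force: 0.0
```

```bash
python3 -m pendant '[0,0,0,55,0,-20,85, 0,0,0,110,0,-20,85, 0,0,0,165,0,-20,85, 0,0,0,225,0,-20,85, 0,0,0,285,0,-20,85, 0,0,0,345,0,-20,85, 0,0,0,400,30,-20,85, 0,0,0,450,30,-20,85, 0,0,0,480,30,-20,85, 0,0,0,480,30,-20,85]'
python3 - <<'E'
from h import *
for c in("scene","top"):
    d=cam(c); b=d["img"][200:275,225:325] if c=="scene" else d["img"][140:215,260:360]
    cv2.imwrite(f"pics/{c}2.png",cv2.resize(b,(800,600),interpolation=cv2.INTER_CUBIC)[:,:,::-1])
E
```

```text
time_s: 13.15
tool_pos: [0.4184, -0.1177, 0.2496]
orientation: [-3.141, 0.001, -2.416]
force: [0.3, 0.0, 0.3]
opening: 0.0851
grip_force: 0.0
```

View pics/scene2.png

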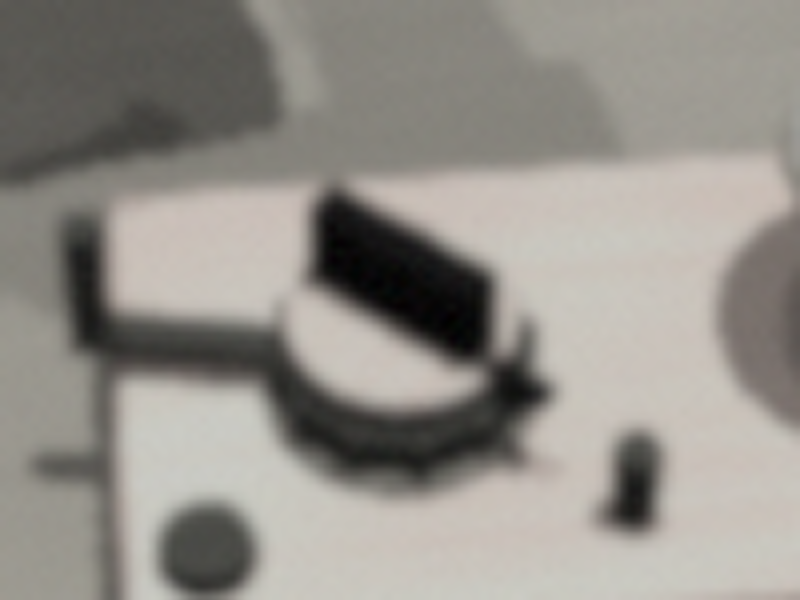

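View pics/top2.png

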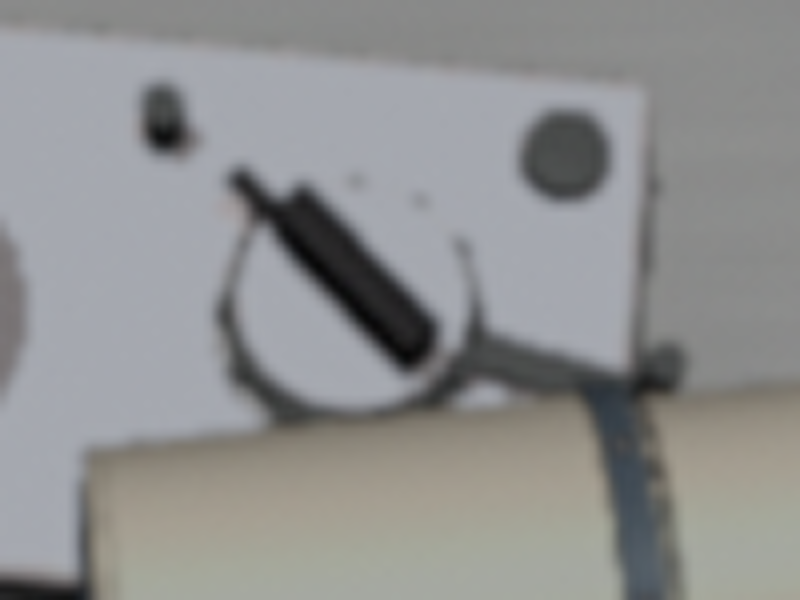

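Run:
```python
from h import *
S=cam("scene");T=cam("top")
cs=lambda L:np.float64(L)/8+[225,200]-.45
ct=lambda L:np.float64(L)/8+[260,140]-.45
ang=lambda v:np.degrees(np.arctan2(v[1],v[0])).round(1)
print("axis@.113 px T",((proj(T,[[*A,.113]])[0]-[260,140]+.45)*8).round(),"S",((proj(S,[[*A,.113]])[0]-[225,200]+.45)*8).round())
bT=atz(T,ct([[296,192],[421,352]]),.155);bS=atz(S,cs([[337,190],[487,280]]),.155)
for n,X in(("T",bT),("S",bS)):
    print(n,"bar ends",X[:,:2].round(4).tolist(),"ang",ang(X[0]-X[1]),ang(X[1]-X[0]),np.linalg.norm(X[0]-X[1]).round(4))
cT=atz(T,ct([[355,297]]),.113)[0];print("disc T",cT)
for n,tip,top,foot,b in(("T",atz(T,ct([[237,173]]),.111)[0],atz(T,ct([[162,103]]),.112)[0],atz(T,ct([[167,138]]),.07)[0],bT),("S",atz(S,cs([[540,390]]),.111)[0],atz(S,cs([[639,443]]),.112)[0],atz(S,cs([[632,518]]),.07)[0],bS)):
    c=b.mean(0)
    print(n,"tip",tip.round(4),"top",top.round(4),"foot",foot.round(4))
    for nm,o in(("A",A),("barc",c[:2])): print("  from",nm,"tip",ang(tip-[*o,0]),np.linalg.norm(tip[:2]-o).round(4),"top",ang(top-[*o,0]),"foot",ang(foot-[*o,0]))
```

```text
axis@.113 px T [355. 300.] S [393. 309.]
T bar ends [[0.6487, 0.0426], [0.5876, -0.0012]] ang 35.7 -144.3 0.0752
S bar ends [[0.5937, 0.0049], [0.6468, 0.0487]] ang -140.5 39.5 0.0688
disc T [0.62025835 0.02035183 0.113     ]
T tip [0.6701 0.0636 0.111 ] top [0.6979 0.0914 0.112 ] foot [0.6976 0.0902 0.07  ]
  from A tip 40.1 0.0668 top 41.9 foot 41.5
  from barc tip 39.6 0.0673 top 41.6 foot 41.2
S tip [0.6656 0.065  0.111 ] top [0.6971 0.0937 0.112 ] foot [0.6994 0.0929 0.07  ]
  from A tip 43.7 0.0644 top 43.1 foot 42.0
  from barc tip 40.1 0.0593 top 41.0 foot 39.8
```

Run:
```python
from h import *
from scipy.optimize import minimize
K=8
def sil(d,parts,box):
    m=np.zeros((box[3]*K,box[2]*K),np.uint8)
    for P in parts:
        q=((proj(d,P)-box[:2]+.5)*K).astype(np.float32)
        cv2.fillConvexPoly(m,np.int32(np.round(cv2.convexHull(q)*16)),255,shift=4)
    return cv2.GaussianBlur(cv2.resize(m,(box[2],box[3]),interpolation=cv2.INTER_AREA)/255.,(0,0),.7)
def bar(c,a):
    w=np.radians(a);R=np.array([[np.cos(w),-np.sin(w)],[np.sin(w),np.cos(w)]])
    f=lambda B:np.array([[*(c+R@[x,y]),z] for x,y,z in B])
    b=f([(x,y,z) for x in(-.038,.038) for y in(-.009,.009) for z in(.113,.155)])
    p=f([(.035,-.004,.111),(.035,.004,.111),(.066,-.002,.111),(.066,.002,.111)])
    return[b,p]
def cyl(c):
    t=np.linspace(0,6.28,24);return[np.array([[c[0]+.009*np.cos(a),c[1]+.009*np.sin(a),z] for a in t for z in(.07,.112)])]
for n,box,pb in(("top",(282,155,36,36),(274,147,14,15)),("scene",(255,218,45,36),(299,250,11,18))):
    d=cam(n);g=d["img"].astype(float).mean(2)
    def cost(parts,bx):
        I=g[bx[1]:bx[1]+bx[3],bx[0]:bx[0]+bx[2]];
        s=sil(d,parts,bx); hi=np.percentile(I,80);lo=np.percentile(I,2)
        return np.abs(np.clip((hi-I)/(hi-lo),0,1)-s).clip(0,.7).sum()
    best=None
    for a0 in(36,40,44):
        r=minimize(lambda v:cost(bar(A+v[:2]/1e3,v[2]),box),[0,0,a0],method="Nelder-Mead",options=dict(initial_simplex=[[0,0,a0],[4,0,a0],[0,4,a0],[0,0,a0+4]]))
        if best is None or r.fun<best.fun: best=r
    v=best.x;r2=min((minimize(lambda u:cost(cyl(np.array([.698,.0915])+u/1e3),pb),[i,0],method="Nelder-Mead",options=dict(initial_simplex=[[i,0],[i+3,0],[i,3]])) for i in(-2,2)),key=lambda r:r.fun)
    c=A+v[:2]/1e3;q=np.array([.698,.0915])+r2.x/1e3
    print(n,"axis",c.round(4),"dial",v[2].round(2),best.fun.round(1),"pin",q.round(4),r2.fun.round(1),"pin ang",[np.degrees(np.arctan2(*(q-o)[::-1])).round(2) for o in(c,A)])
```

```text
top axis [0.6194 0.0218] dial 41.28 135.3 pin [0.6974 0.0904] 16.6 pin ang [np.float64(41.31), np.float64(41.72)]
scene axis [0.6231 0.0234] dial 37.13 282.8 pin [0.7004 0.0916] 23.3 pin ang [np.float64(41.42), np.float64(41.14)]
```

```bash
python3 -c "
from h import *
rel((.5845,-.0928,.25,-107.2),(.5845,-.0928,.109,-107.2))"
```

```text
turn z -31.1 shift -138.2 -91.7 -1.6
turn z -31.1 shift -138.2 -91.7 139.4
```

```bash
python3 -m pendant '[0,0,-10,-40,-26,0,85, 0,0,-20,-80,-53,0,85, 0,0,-31,-120,-79,0,85, 0,0,-31,-138.2,-91.7,0,85, 0,0,-31,-138.2,-91.7,0,85, 0,0,-31,-138.2,-91.7,50,85, 0,0,-31,-138.2,-91.7,100,85, 0,0,-31,-138.2,-91.7,139,85, 0,0,-31,-138.2,-91.7,139,85, 0,0,-31,-138.2,-91.7,139,40, 0,0,-31,-138.2,-91.7,139,10, 0,0,-31,-138.2,-91.7,139,10]' 40;  python3 -m pendant '[0,0,0,0,0,0,10, 0,0,0,0,0,0,10, 0,0,0,0,0,0,10]'; python3 -c "
from h import *
arc([-5,-14,-23,-32,-41,-50,-58,-64,-68])"
```

```text
time_s: 14.95
tool_pos: [0.5847, -0.0934, 0.1113]
orientation: [-3.139, 0.001, -1.873]
force: [-0.2, 0.1, -0.5]
opening: 0.0319
grip_force: 0.0
time_s: 15.32
tool_pos: [0.5841, -0.0934, 0.1107]
orientation: [-3.141, 0.0, -1.873]
force: [-1.6, 0.6, 5.8]
opening: 0.0151
grip_force: 38.9
-5 turn z 5.0 shift -0.4 10.4 -0.0
-14 turn z 14.0 shift -3.4 28.8 -0.0
-23 turn z 23.0 shift -9.2 46.6 -0.0
-32 turn z 32.0 shift -17.7 63.2 -0.0
-41 turn z 41.0 shift -28.8 78.3 -0.0
-50 turn z 50.0 shift -42.0 91.5 -0.0
-58 turn z 58.0 shift -55.4 101.3 -0.0
-64 turn z 64.0 shift -66.3 107.4 -0.0
-68 turn z 68.0 shift -73.9 110.8 -0.0
```

```bash
python3 -m pendant '[0,0,5,-0.4,10.4,0,10, 0,0,14,-3.4,28.8,0,10, 0,0,23,-9.2,46.6,0,10, 0,0,32,-17.7,63.2,0,10, 0,0,41,-28.8,78.3,0,10, 0,0,50,-42,91.5,0,10, 0,0,58,-55.4,101.3,0,10, 0,0,64,-66.3,107.4,0,10, 0,0,67,-72,110,0,10, 0,0,67,-72,110,0,10]'; python3 -c "
from h import *
arc([1,3])"
```

```text
time_s: 16.58
tool_pos: [0.5016, 0.0083, 0.1106]
orientation: [-3.141, 0.003, -3.041]
force: [1.0, -0.4, 5.1]
opening: 0.0152
grip_force: 40.0
1 turn z -1.0 shift -0.0 -2.1 -0.0
3 turn z -3.0 shift -0.2 -6.2 -0.0
```

Remaining about 5 mm to the stop (start y 0.0134); push past it until the force climbs.

```bash
python3 -m pendant '[0,0,1,0,3,0,10, 0,0,2,0,6,0,10, 0,0,2.5,0,9,0,10, 0,0,2.5,0,10,0,10, 0,0,2.5,0,10,0,10]'
```

```text
time_s: 17.2
tool_pos: [0.5011, 0.0142, 0.1106]
orientation: [-3.135, 0.002, -3.086]
force: [8.7, -16.2, 0.5]
opening: 0.015
grip_force: 40.3
```

```bash
python3 -m pendant '[0,0,0,0,3,0,10, 0,0,0,0,5,0,10, 0,0,0,0,5,0,10]'
```

```text
time_s: 17.58
tool_pos: [0.501, 0.0144, 0.1107]
orientation: [-3.127, 0.001, -3.086]
force: [14.3, -36.5, -4.2]
opening: 0.0151
grip_force: 42.4
```

```bash
python3 -m pendant '[0,0,0,0,-4,0,10, 0,0,0,0,-7.5,0,10, 0,0,0,0,-7.5,0,10]';  python3 -m pendant '[0,0,0,0,0,0,40, 0,0,0,0,0,0,85, 0,0,0,0,0,0,85, 0,0,0,0,0,0,85, 0,0,0,0,0,-60,85, 0,0,0,0,0,-120,85, 0,0,0,60,0,-140,85, 0,0,0,110,60,-140,85, 0,0,0,120,-60,-140,85, 0,0,0,120,-120,-140,85, 0,0,0,120,-180,-140,85, 0,0,0,120,-230,-140,85]'
python3 - <<'E'
from h import *
for c in("scene","top"):
    d=cam(c); b=d["img"][200:275,225:325] if c=="scene" else d["img"][140:215,260:360]
    cv2.imwrite(f"pics/{c}3.png",cv2.resize(b,(800,600),interpolation=cv2.INTER_CUBIC)[:,:,::-1])
E
```

```text
time_s: 17.95
tool_pos: [0.5011, 0.0142, 0.1106]
orientation: [-3.14, 0.003, -3.086]
force: [5.4, -6.8, 1.3]
opening: 0.0149
grip_force: 40.5
time_s: 19.45
tool_pos: [0.391, -0.1931, 0.2502]
orientation: [3.142, 0.001, -3.085]
force: [1.9, 1.6, -0.1]
opening: 0.0848
grip_force: 0.0
```

View pics/scene3.png

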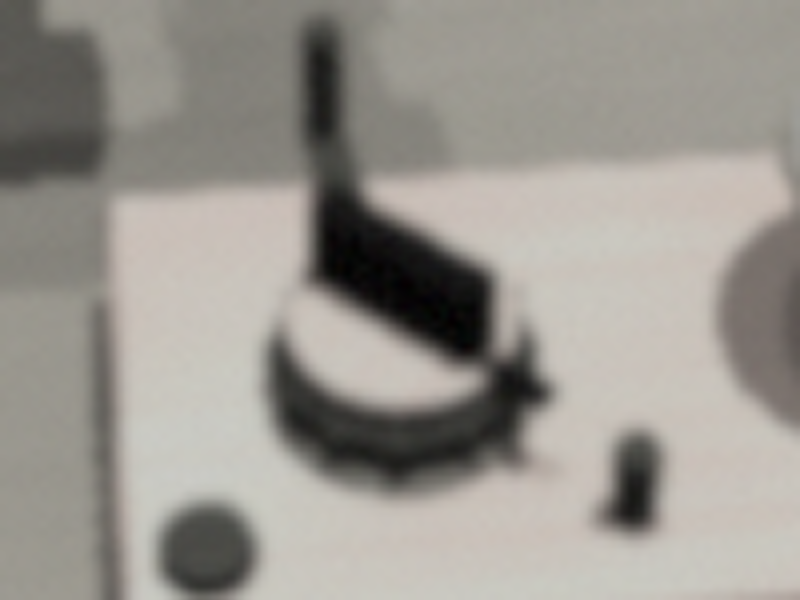

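View pics/top3.png

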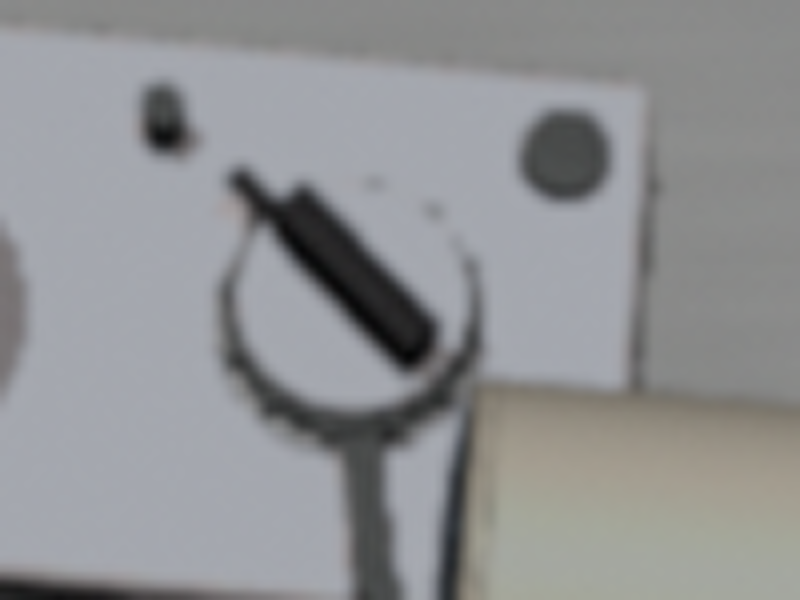

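The pointer tip is still at (237,173) in the top crop, in line with the tall pin. The lever post is back at its original tight pixel, and the arm is clear.

```bash
python3 -m pendant '[0,0,0,0,0,0,85, 0,0,0,0,0,0,85]'; python3 -c "
from rig import bot
print(bot.sign_off())"
```

```text
time_s: 19.8
tool_pos: [0.3914, -0.1906, 0.2499]
orientation: [3.141, 0.0, -3.085]
force: [-0.2, 0.5, -0.2]
opening: 0.0847
grip_force: 0.0
the job is handed in; nothing more can be done
None
```

The job is handed in at about 20 s: I loosened the lock ring to its stop, turned the dial until its pointer lined up with the tall pin (within about 1°, from the top camera) and released it, then swung the ring back to its tight stop with the pointer unmoved; I never moved the arm to the pots, tub or scraper.

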